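Scrub the tall beaker with the bottle brush

ROBOT

A 6-joint arm with a two-finger parallel gripper is mounted at the origin on a cart in front of the work surface, level with it; the furniture and walls round the work are solid. World frame = base frame: x ahead of the robot, y to its left, z up, the work surface at z = 0. Lengths are in m, angles in rad, forces in N, time in s.
With the tool pointing down it reaches from about 0.3 to 0.875 m from the base axis. Payload 6.4 kg.
Tool frame: the origin (TCP) lies between the finger pads; the fingertips stand 8 mm ahead of it and the grasp point (between the pads) lies 11 mm behind it; z points along the fingers, y is the direction in which the jaws open and shut (so a half turn about z gives the same grasp; the last joint's range is limited). The gripper opens to 85 mm and grips with 20 to 120 N. Pads are 22 mm wide; open, the fingers measure 114 mm over their backs; the gripper's body (76 mm by 85 mm) begins 54 mm behind the grasp point. The pads swing forward as they close: fully open they stand 13 mm farther back than shut.
Start: joints at [0.907, 0.181, 1.607, -0, 1.354, -0.206], TCP at [0.254, 0.516, 0.239] pointing down, gripper open.
Joint ranges: [-2.99, 2.99], [-0.89, 2.07], [0.3, 2.58], [-1.14, 4.28], [0, 2.63], [-3.12, 3.12]. Speed limits (rad/s): [2.57, 2.57, 3.01, 3.14, 3.14, 3.14].

INTERFACE

Orientations are given as a unit quaternion [w, x, y, z].
In Python, from bench import monitor, viewer, workorder, spotter gives the robot as it stands. The module is installed in compiled form; this text tells all that it offers.
- The arm moves only by the tool move_arm, never from a script. Its argument "motion" is a list of rows, each a list of 3 entries, a list of its own where there are three numbers: the shift along the tool's x, y, z in units of 60 mm (1.0 is 60 mm), then the turn, a rotation vector about the tool's x, y, z in units of 8 degrees (1.0 is 8 degrees), then the opening in per cent of the stroke, from 0 (shut) to 100 (fully open). In form: [[[dx, dy, dz], [rx, ry, rz], grip], ...]. A call has 1 to 10 rows; each row is the pose to reach, as a shift and turn from the pose commanded when the call began, along the tool's axes at that moment; what a row does not reach only later rows make up. A row lasts 1/8 s, in which the tool goes at most 62.5 mm and 10.7 degrees, less where a joint would pass 70% of its speed; a pose out of reach is approached as far as the arm can. A call with a gripper value outside its range is refused whole. The fingers move at their own pace and stop on an object; the grip force is fixed at half the most. Time passes only in rows, so rows that repeat a pose let the fingers close. It gives the time, the measured TCP pose, the force and the opening at its end, in the units of the state.
- monitor.get_obs(): the state, without advancing time (a new reading comes with each control period).
- viewer.camera(name): name is "side" or "top"; returns the picture (420x560x3 uint8, blue, green, red); there is no depth.
- viewer.calibration(name): a dict with "fovy" (degrees; the focal length in pixels is half the picture's height over the tangent of half this angle, whatever the lens; pixels are square), "cx", "cy" (the principal point, pixels), "distortion" ([k1, k2, p1, p2, k3] as OpenCV has them; the pictures are not rectified), "extrinsics" (4x4, takes a point from camera to world coordinates). Camera axes: x right, y down, z forward; pixel columns grow to the right and rows downward; lengths in m; the calibration is good to about 2 mm. A picture is of the moment at which its call begins. calibration takes no time and is no camera call.
- workorder.hand_in(): hands the job in, once; it reports no verdict.
Trained networks look in the newest picture that a camera, given by its name, has taken for a name from the list of things; names that differ only in an ending like _2 or _b are one class to them, and where a whole thing is asked for, a point or a joint stands for the part that bears it (a point fixed in the world has none). Each returns a list of dicts, best first, with "score" (0 to 1); they miss things now and then, are a little off and sometimes report something else, mostly with a low value. They report only what shows in the picture. A call takes as long as a camera call.
- spotter.search_frame(camera, name): "centre" ([column, row] as shares, 0 to 1, of the picture: columns of its width, rows of its height, amid what is visible of it).
- spotter.outline_of(camera, name): "region" (420x560 bool, what is visible of it) and "centre" ([column, row] as shares, 0 to 1, of the picture: columns of its width, rows of its height, amid what is visible of it).
The state is a dict: "time_s": time; "q": joint angles; "dq": joint speeds; "joint_efforts": joint torques, N m; "eef_pos": TCP position; "eef_rot": TCP orientation; "wrist_force": force on the tool from outside, world axes, zero at the start; "torque": the same for the moment, N m; "opening": opening from 0.0 (shut) to 1.0 (fully open).
Only numpy, scipy, OpenCV 4.12 (cv2) and the standard library are available. Lean on these libraries where they do the work, as an engineer would, in place of code of your own. Each camera call takes 0.05 s, during which the arm holds its last target. There are 200 camera calls.

TASK

Take the bottle brush out of its wooden stand and scrub the inside of the tall steel beaker with it: push the brush straight down to the bottom, draw it up until the bristles show above the rim, and push it down to the bottom once more. Then hang the brush back in the hole of its stand, upright with its guard disc seated on the top board. Leave the beaker and the low dish standing where they are.

Things in the scene. Friction and masses are not known exactly. Their poses are not given: they have to be found in the camera images.
- bottle_brush: Round bottle brush, 203 mm long, about 70 g, hanging in the stand at the start. Origin: on its axis at the underside of its wooden guard disc (62 mm wide, 6 mm thick); +z along the axis to the handle end (up). Pale handle 16 mm thick, z = 6 to 88 mm. Below the disc a cone (39 mm wide, narrowing to 20 mm at z = -13 mm) centres it in the hole; then thin wire.
- brush_tip (a point): Lower end of the black bristle head (rigid here, 32 mm in diameter, 54 mm long), on the brush's axis, 115 mm below the brush's origin.
- brush_grip (a point): Good place to grip: middle of the round handle, 55 mm above the brush's origin; the handle ends 33 mm higher. About 195 mm above the worktop while the brush hangs in its stand. Any yaw will do.
- tall_beaker: The taller of the two plain steel vessels: loose straight round beaker, 74 mm outer diameter (79 mm over the beaded rim), wall 4 mm, so 66 mm clear inside, 110 mm high, 0.45 kg, open at the top. Origin: centre of its underside on the worktop, z up along its axis. It may stand to the left or the right of the low dish.
- beaker_floor (a point): Centre of the inside floor of the tall beaker, 6 mm above its underside and 104 mm below its rim.
- low_dish: The lower and wider steel vessel, not to be used: loose, 90 mm outer diameter, 50 mm high, 0.4 kg. Origin: centre of its underside, z up.
- brush_stand: Wooden stand fixed to the worktop: foot board 100 x 110 mm, two upright side boards and a top board 100 x 100 x 12 mm whose upper face is 140 mm above the worktop, with one round hole 48 mm in diameter through its middle; open in front and behind. Origin: centre of the underside, z up.
- stand_hole (a point): Centre of the hole in the stand's top board, at the level of the upper face, 140 mm above the worktop. The brush's origin coincides with it (within 5 mm) when the brush hangs seated.

How it is judged:
On the way, in this order (a step that is already met when the one before it is completed fails the run):
1. the brush is down in the tall beaker: tip within 20 mm of its inside floor, brush within about 17 degrees of upright (z of brush_tip in the frame of beaker_floor between -0.01 and 0.02 m and horizontal distance between brush_tip and beaker_floor below 0.033 m and angle between bottle_brush's own z axis and vertical below 0.3 rad), for 0.1 s.
2. the brush is drawn up over the beaker's floor: tip more than 40 mm above it (z of brush_tip in the frame of beaker_floor above 0.04 m and horizontal distance between brush_tip and beaker_floor below 0.045 m), for 0.1 s.
3. the brush is down in the tall beaker a second time, as before (all of step 1), for 0.1 s.
At the end, for the whole second after the job is handed in: After two strokes to the bottom of the tall beaker the brush hangs at rest in the stand: its origin within 10 mm of the hole's centre, sideways and in height, and upright within 10 degrees. The beaker and the low dish stand upright (within 6 degrees), each less than 50 mm from where it started (horizontal distance between bottle_brush and stand_hole below 0.01 m and z of bottle_brush in the frame of stand_hole between -0.01 and 0.01 m and angle between bottle_brush's own z axis and vertical below 0.17 rad and linear speed of bottle_brush below 0.03 m/s and angle between each of tall_beaker, low_dish's own z axis and vertical below 0.1 rad and distance of each of tall_beaker, low_dish from where it was at the start of the episode below 0.05 m); the robot touches nothing.
It fails at once if the tall beaker is tipped by more than 30 degrees (angle between tall_beaker's own z axis and vertical above 0.52 rad).
It fails at once if the low dish is tipped by more than 30 degrees (angle between low_dish's own z axis and vertical above 0.52 rad).
It also fails if it takes over 51 s, if anything falls off the work surface, if the arm or the gripper's body presses on something with over 40 N, if the wrist force passes 120 N, or if a joint passes its speed limit or range.

## Working session

There is one attempt and no reset: what is moved stays moved. The work goes in short steps, Python scripts to look and compute and a tool call to move; the robot and the scene stay as the last step left them, time stands still between calls to the robot, and variables do not carry over. Pictures are saved under pics/ and viewed, about 8 in all and at most 12, crops included, and the job is handed in when it is done.

Besides the shell and the picture viewer there is one more tool, called by a JSON object that holds its "fn" and its "kwargs". move_arm: Moves the arm, as the interface text tells. Its arguments: {"type":"object","properties":{"motion":{"type":"array","items":{"type":"array"}}},"required":["motion"]}

```bash
mkdir -p pics
cat > h.py <<'E'
import numpy as np, cv2
from bench import monitor, viewer, workorder, spotter
def cal(n):
    c=viewer.calibration(n); f=210/np.tan(np.radians(c["fovy"])/2)
    return np.array([[f,0,c["cx"]],[0,f,c["cy"]],[0,0,1]]),np.array(c["distortion"]),np.array(c["extrinsics"])
def ray(n,px):
    K,D,E=cal(n); u=cv2.undistortPoints(np.array([[px]],float),K,D)[0,0]
    return E[:3,3],E[:3,:3]@np.array([u[0],u[1],1])
def atz(n,px,z):
    o,d=ray(n,px); return o+d*(z-o[2])/d[2]
def proj(n,P):
    K,D,E=cal(n); R=E[:3,:3].T
    return cv2.projectPoints(np.atleast_2d(np.array(P,float)),cv2.Rodrigues(R)[0],-R@E[:3,3],K,D)[0][:,0]
def tri(p1,p2):
    (a,d),(b,e)=ray("side",p1),ray("top",p2)
    s=np.linalg.lstsq(np.c_[d,-e],b-a,rcond=None)[0]; p,q=a+s[0]*d,b+s[1]*e
    return (p+q)/2,np.linalg.norm(p-q)
E
python3 - <<'E'
from h import *
np.set_printoptions(precision=3,suppress=True)
s=viewer.camera("side");t=viewer.camera("top")
cv2.imwrite("pics/s1.png",s);cv2.imwrite("pics/t1.png",t)
for n in("side","top"):
    print(n,cal(n)[2][:3,3],cal(n)[2][:3,2])
    for k in("bottle_brush","tall_beaker","low_dish","brush_stand"):
        for r in spotter.outline_of(n,k)[:2]:
            m=r["region"];ys,xs=np.where(m);print(k,round(r["score"],2),np.array(r["centre"])*[560,420],xs.min(),xs.max(),ys.min(),ys.max())
o=monitor.get_obs();print(o["time_s"],o["eef_pos"],o["eef_rot"],o["opening"])
E
```

```text
side [ 0.221 -0.529  0.64 ] [ 0.388  0.689 -0.612]
bottle_brush 0.81 [304.696 250.194] 289 323 214 297
bottle_brush 0.34 [302.4  281.82] 267 343 231 332
tall_beaker 0.88 [271.096 191.394] 256 288 166 220
tall_beaker 0.31 [308.504 250.11 ] 288 323 213 296
low_dish 0.56 [286.608 228.606] 277 317 212 242
low_dish 0.42 [302.624 250.992] 289 323 214 296
brush_stand 0.73 [304.696 285.18 ] 267 345 231 333
top [0.421 0.053 0.964] [ 0.148  0.011 -0.989]
bottle_brush 0.65 [368.872 220.92 ] 353 383 206 237
tall_beaker 0.67 [226.576 181.02 ] 205 246 161 204
low_dish 0.83 [289.072 188.118] 265 307 168 210
brush_stand 0.7 [352.576 227.01 ] 331 395 195 252
0.5 [0.254 0.516 0.239] [-0.     0.227  0.974 -0.   ] 0.9984512223353106
```

View pics/s1.png

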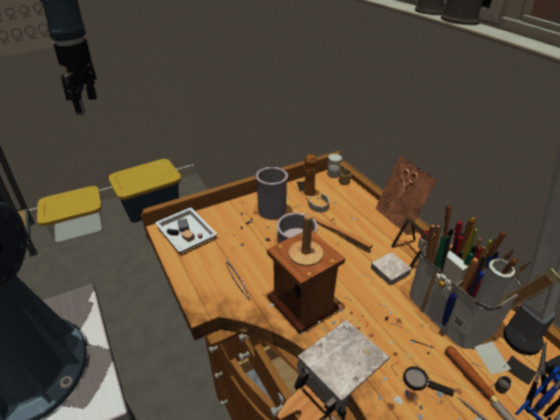

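View pics/t1.png

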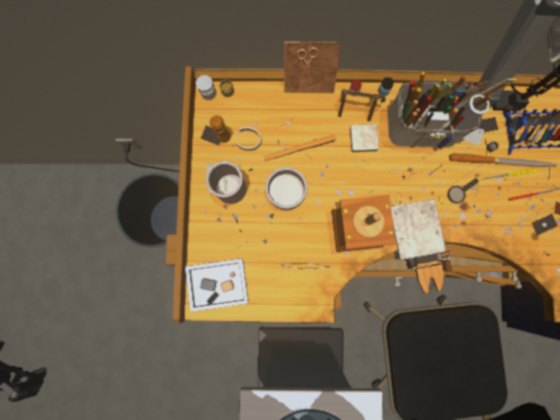

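The side view shows the beaker at about (271,192), the dish half hidden at (297,228) and the brush in its stand with the handle at (306,235). In the top view the beaker is at (225,181), the dish at (286,188) and the guard disc at (368,221). Next I'll enlarge these for precise points.

Run:
```python
from h import *
s=cv2.imread("pics/s1.png");t=cv2.imread("pics/t1.png")
g=lambda im,x,y,w,h,k:cv2.convertScaleAbs(cv2.resize(im[y:y+h,x:x+w],None,fx=k,fy=k,interpolation=cv2.INTER_CUBIC),alpha=1.4)
a=g(t,200,155,200,100,4); b=g(s,245,155,100,100,4)  # 800x400
c=np.zeros((600,800,3),np.uint8)
c[:400]=a
cv2.imwrite("pics/c1.png",a)
b=g(s,250,160,130,98,6);cv2.imwrite("pics/c2.png",b)
```

```text
(no output)
```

View pics/c1.png

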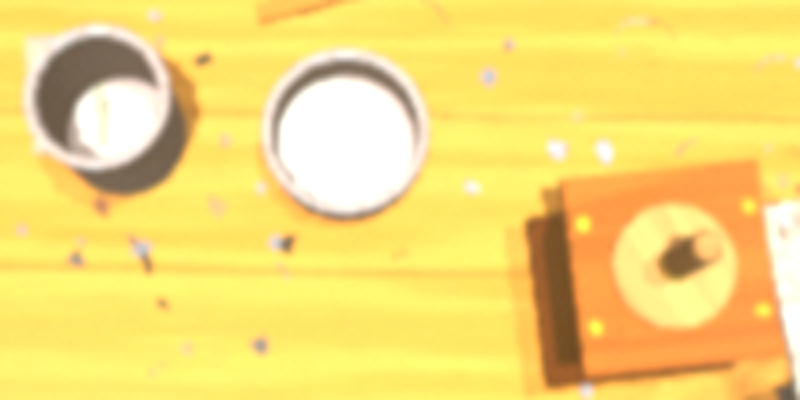

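View pics/c2.png

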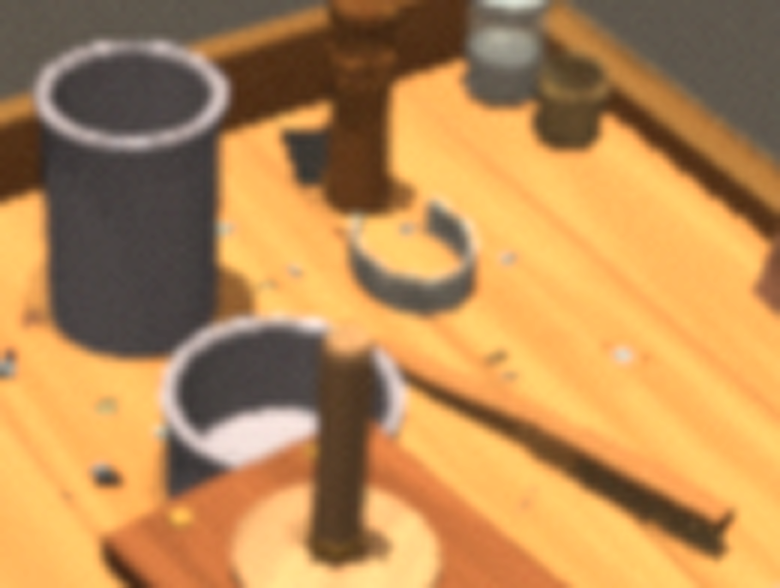

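The crops show, top view: beaker rim centre at about (99,98), dish rim (345,133), disc (675,265) and handle top (708,245). Side view: beaker rim (132,92) and handle top (348,341).

Run:
```python
from h import *
np.set_printoptions(precision=4,suppress=True)
T=lambda X,Y:np.array([200+(X+.5)/4-.5,155+(Y+.5)/4-.5])
S=lambda X,Y:np.array([250+(X+.5)/6-.5,160+(Y+.5)/6-.5])
def fit(n,pix,z,r): # fit centre from bbox in full image
    from scipy.optimize import least_squares
    a=np.linspace(0,2*np.pi,181)
    def bb(c):
        p=proj(n,np.c_[c[0]+r*np.cos(a),c[1]+r*np.sin(a),0*a+z]); return np.r_[p.min(0),p.max(0)]
    c0=atz(n,(pix[:2]+pix[2:])/2,z)[:2]; q=least_squares(lambda c:bb(c)-pix,c0); return q.x,q.fun
print("beaker T",fit("top",np.r_[T(27,24),T(172,171)],.108,.0395))
print("beaker S",fit("side",np.r_[S(36,38),S(229,148)],.108,.0395))
print("dish T",fit("top",np.r_[T(262,49),T(428,217)],.05,.046))
print("disc T",fit("top",np.r_[T(613,203),T(738,328)],.146,.031))
print("handle T",atz("top",T(708,245),.228),"S",atz("side",S(348,341),.228), tri(S(348,341),T(708,245)))
print("disc S x", [atz("side",S(335,555),.146)])
# stand edge dir on top board: two left corners from top
p=atz("top",T(557,180),.14);q=atz("top",T(757,160),.14);u=atz("top",T(583,377),.14)
print(p,q,u,np.degrees(np.arctan2(*(q-p)[1::-1])))
```

```text
beaker T (array([0.6032, 0.19  ]), array([-0.5414,  0.0169,  0.5374, -0.024 ]))
beaker S (array([0.6079, 0.1957]), array([-0.1192,  0.3576,  0.1193, -0.3272]))
dish T (array([0.5967, 0.0609]), array([ 0.1726,  0.7937, -0.1716, -0.7667]))
disc T (array([ 0.5133, -0.1043]), array([ 0.0238,  0.0501, -0.024 , -0.0489]))
handle T [ 0.5132 -0.1033  0.228 ] S [ 0.5128 -0.1066  0.228 ] (array([ 0.514 , -0.104 ,  0.2256]), np.float64(0.0010370372400314903))
disc S x [array([ 0.5135, -0.1058,  0.146 ])]
[ 0.5563 -0.0465  0.14  ] [ 0.5676 -0.1476  0.14  ] [ 0.458  -0.0588  0.14  ] -83.58875601649127
```

{"fn": "move_arm", "kwargs": {"motion": [[[-0.85,-0.74,-0.1],[0,0,-0.4],100],[[-1.7,-1.48,-0.2],[0,0,-0.8],100],[[-2.55,-2.22,-0.3],[0,0,-1.2],100],[[-3.4,-2.96,-0.4],[0,0,-1.6],100],[[-4.2,-3.68,-0.5],[0,0,-2.0],100],[[-5.05,-4.42,-0.6],[0,0,-2.4],100],[[-5.9,-5.16,-0.7],[0,0,-2.8],100],[[-6.75,-5.9,-0.8],[0,0,-3.2],100],[[-7.6,-6.63,-0.9],[0,0,-3.275],100],[[-8.45,-7.37,-1.0],[0,0,-3.275],100]]}}

```text
time_s: 1.75
eef_pos: [0.4946, -0.0607, 0.2954]
eef_rot: [0.001, 0.0, 1.0, -0.0]
wrist_force: [1.4, 0.9, 0.4]
opening: 1.0
```

{"fn": "move_arm", "kwargs": {"motion": [[[0,0,0],[0,0,0],100],[[0,0,0],[0,0,0],100],[[0,0,0],[0,0,0],100]]}}

```text
time_s: 2.12
eef_pos: [0.4936, -0.0573, 0.2947]
eef_rot: [-0.0, -0.001, 1.0, 0.0]
wrist_force: [-0.7, 0.8, 0.0]
opening: 1.0
```

Run:
```python
from h import *
np.set_printoptions(precision=4,suppress=True)
s=viewer.camera("side");t=viewer.camera("top")
cv2.imwrite("pics/s2.png",cv2.resize(s[100:350,200:440],None,fx=2.4,fy=2.4))
print(monitor.get_obs())
```

```text
{'time_s': 2.225, 'q': array([-0.355 , -0.0412,  1.7299,  0.0001,  1.4528, -1.9273]), 'dq': array([-0.0025,  0.0009, -0.0026, -0.0024, -0.0012, -0.0022]), 'joint_efforts': array([ -0.2396, -34.1071, -36.3749,  -0.0109,  -0.0032,   0.0043]), 'eef_pos': array([ 0.4937, -0.0573,  0.2949]), 'eef_rot': array([ 0.0001, -0.0007,  1.    ,  0.    ]), 'wrist_force': array([-0.124 ,  0.0502, -0.3285]), 'torque': array([ 0.0225, -0.0265, -0.0118]), 'opening': 0.9981362169364804}
```

View pics/s2.png

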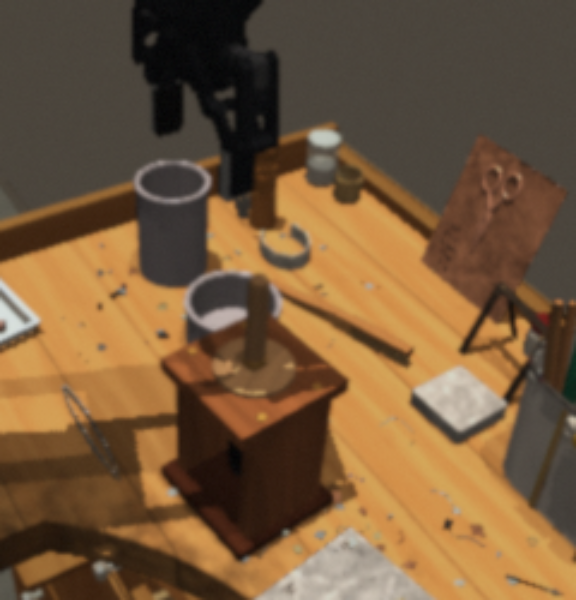

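{"fn": "move_arm", "kwargs": {"motion": [[[-0.33,-0.79,0],[0,0,0],100],[[-0.33,-0.79,0],[0,0,0],100],[[-0.33,-0.79,0.4],[0,0,0],100],[[-0.33,-0.79,0.8],[0,0,0],100],[[-0.33,-0.79,1.2],[0,0,0],100],[[-0.33,-0.79,1.6],[0,0,0],100],[[-0.33,-0.79,1.85],[0,0,0],100],[[-0.33,-0.79,1.85],[0,0,0],100]]}}

```text
time_s: 3.22
eef_pos: [0.513, -0.1051, 0.1829]
eef_rot: [-0.001, -0.0, 1.0, 0.001]
wrist_force: [0.4, -0.4, 0.2]
opening: 1.0
```

Run:
```python
from h import *
s=viewer.camera("side");t=viewer.camera("top")
cv2.imwrite("pics/s3.png",np.hstack([cv2.resize(x,(400,400)) for x in (s[180:300,245:365],t[160:280,310:430])]))
print(monitor.get_obs()["eef_pos"])
```

```text
[ 0.51419619 -0.10586884  0.18462663]
```

View pics/s3.png

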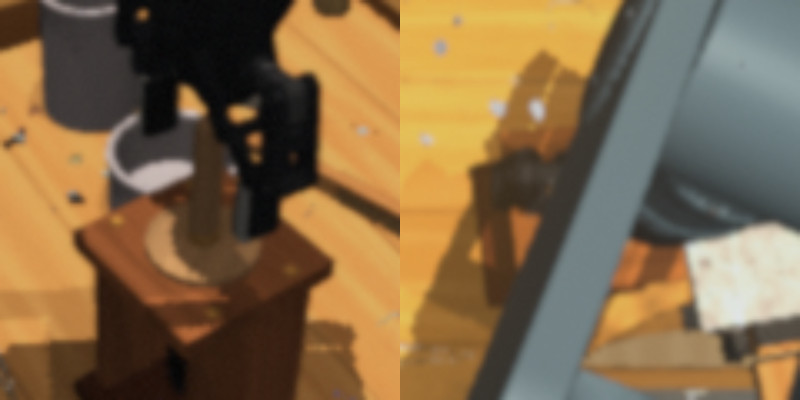

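The handle stands between the two open fingers (side crop: handle at x≈207, fingers at ≈160 and ≈260), so I'll close on it.

{"fn": "move_arm", "kwargs": {"motion": [[[0,0,0],[0,0,0],0],[[0,0,0],[0,0,0],0],[[0,0,0],[0,0,0],0],[[0,0,0],[0,0,0],0],[[0,0,0],[0,0,0],0],[[0,0,0],[0,0,0],0],[[0,0,0],[0,0,0],0],[[0,0,0],[0,0,0],0]]}}

```text
time_s: 4.32
eef_pos: [0.5139, -0.1061, 0.184]
eef_rot: [0.0, 0.0, 1.0, -0.0]
wrist_force: [-1.4, 1.1, 2.9]
opening: 0.174
```

{"fn": "move_arm", "kwargs": {"motion": [[[0,0,-0.15],[0,0,0],0],[[0,0,-0.4],[0,0,0],0],[[0,0,-0.7],[0,0,0],0],[[0,0,-1.0],[0,0,0],0],[[0,0,-1.35],[0,0,0],0],[[0,0,-1.7],[0,0,0],0],[[0,0,-2.1],[0,0,0],0],[[0,0,-2.5],[0,0,0],0],[[0,0,-2.5],[0,0,0],0],[[0,0,-2.5],[0,0,0],0]]}}

```text
time_s: 5.58
eef_pos: [0.5134, -0.1059, 0.3333]
eef_rot: [-0.0, 0.0, 1.0, 0.0]
wrist_force: [-0.7, -0.4, -1.6]
opening: 0.174
```

Run:
```python
from h import *
s=viewer.camera("side");t=viewer.camera("top")
o=monitor.get_obs();print(o["eef_pos"],o["wrist_force"],o["time_s"])
e=o["eef_pos"];b=e-[0,0,.044]
print(proj("side",[b,b-[0,0,.061],b-[0,0,.115]]))
cv2.imwrite("pics/s4.png",cv2.resize(s[140:300,230:390],(600,600)))
```

```text
[ 0.51320214 -0.10580049  0.33254059] [-0.15934916  0.27660635 -0.54787286] 5.675
[[309.4287071  185.64989231]
 [307.52846588 216.29023887]
 [305.9944663  240.63787499]]
```

View pics/s4.png

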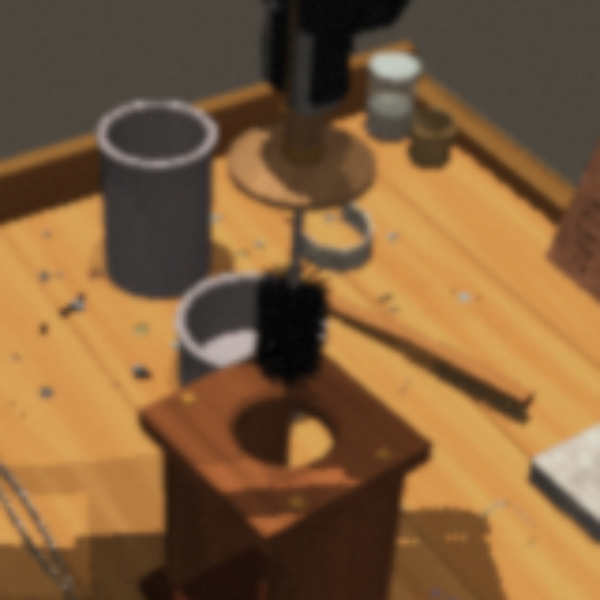

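Brush is out and upright, tip at about (290,378) in the crop, within 2 mm of prediction. The hole ellipse is at about (286,432).

{"fn": "move_arm", "kwargs": {"motion": [[[-0.15,0.5,0],[0,0,0],0],[[-0.35,1.15,0],[0,0,0],0],[[-0.55,1.8,0],[0,0,0],0],[[-0.75,2.45,0],[0,0,0],0],[[-0.95,3.1,0],[0,0,0],0],[[-1.15,3.75,0],[0,0,0],0],[[-1.35,4.4,0],[0,0,0],0],[[-1.53,4.96,0],[0,0,0],0],[[-1.53,4.96,0],[0,0,0],0],[[-1.53,4.96,0],[0,0,0],0]]}}

```text
time_s: 6.92
eef_pos: [0.6053, 0.1911, 0.3327]
eef_rot: [-0.001, 0.0, 1.0, -0.0]
wrist_force: [-0.6, -0.6, -0.6]
opening: 0.178
```

Run:
```python
from h import *
from scipy.optimize import least_squares
s=viewer.camera("side");t=viewer.camera("top")
o=monitor.get_obs();print(o["eef_pos"],o["eef_rot"],o["wrist_force"],o["time_s"])
e=o["eef_pos"];b=e-[0,0,.044]
print("pred tip px crop",(proj("side",[b,b-[0,0,.061],b-[0,0,.115]])-[200,100])*3.75, "beaker floor/rim px",(proj("side",[[.605,.192,.006],[.605,.192,.11]])-[200,100])*3.75)
cv2.imwrite("pics/s5.png",cv2.resize(s[100:260,200:360],(600,600)))
# hole centre from previous crop
pix=np.array([233,397,338,466])/3.75-.37+np.array([230,140,230,140]);a=np.linspace(0,6.283,181)
def bb(c):
    p=proj("side",np.c_[c[0]+.024*np.cos(a),c[1]+.024*np.sin(a),0*a+.14]);return np.r_[p.min(0),p.max(0)]-pix
r=least_squares(bb,[.513,-.104]);print("hole",r.x,r.fun)
```

```text
[0.60549318 0.19045557 0.33337123] [-4.39159070e-04  8.02180605e-04  9.99999554e-01 -2.37548681e-04] [-0.13886845 -0.3937087  -1.42772188] 7.025
pred tip px crop [[267.503953    21.72105829]
 [268.12128563 117.10658058]
 [268.64662353 195.69947825]] beaker floor/rim px [[268.45715887 408.84836872]
 [267.4420148  281.84292178]]
hole [ 0.51439701 -0.10607234] [ 0.51847649 -0.24216719 -0.51859231  0.25511233]
```

View pics/s5.png

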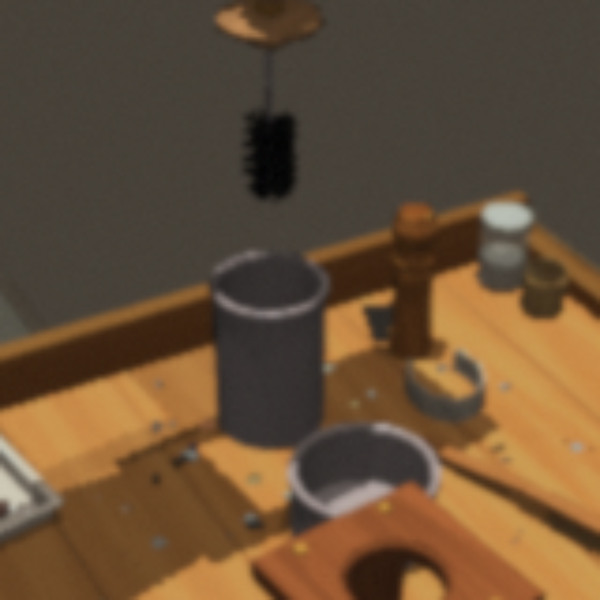

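The brush is centred over the beaker: tip at (270,197) and rim centre at about (271,283), both as predicted. Pushing down.

{"fn": "move_arm", "kwargs": {"motion": [[[0,0,0.3],[0,0,0],0],[[0,0,0.7],[0,0,0],0],[[0,0,1.1],[0,0,0],0],[[0,0,1.5],[0,0,0],0],[[0,0,1.9],[0,0,0],0],[[0,0,2.2],[0,0,0],0],[[0,0,2.45],[0,0,0],0],[[0,0,2.6],[0,0,0],0],[[0,0,2.68],[0,0,0],0],[[0,0,2.68],[0,0,0],0]]}}

```text
time_s: 8.28
eef_pos: [0.6059, 0.1916, 0.1732]
eef_rot: [0.0, 0.0, 1.0, 0.0]
wrist_force: [-0.7, -0.4, -0.2]
opening: 0.175
```

{"fn": "move_arm", "kwargs": {"motion": [[[0,0,0],[0,0,0],0],[[0,0,0],[0,0,0],0],[[0,0,0],[0,0,0],0]]}}

```text
time_s: 8.65
eef_pos: [0.6059, 0.1915, 0.1734]
eef_rot: [0.0, 0.0, 1.0, 0.0]
wrist_force: [0.1, 0.0, -1.5]
opening: 0.172
```

Run:
```python
from h import *
s=viewer.camera("side");t=viewer.camera("top")
o=monitor.get_obs();print(o["eef_pos"],o["wrist_force"],o["time_s"])
b=o["eef_pos"]-[0,0,.044]
print("pred disc",(proj("side",[b])-[200,100])*3.75)
cv2.imwrite("pics/s6.png",cv2.resize(s[100:260,200:360],(600,600)))
```

```text
[0.60579446 0.19152471 0.17320861] [ 0.31215815  0.00705273 -1.12918175] 8.75
pred disc [[268.69134773 256.61437295]]
```

View pics/s6.png

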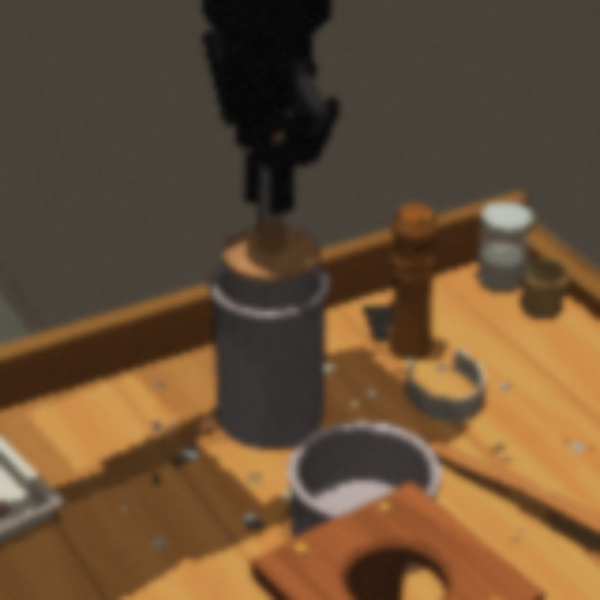

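Brush deep in the beaker: the disc sits just above the rim and there is no contact force. Next: slightly deeper, then up, then down again.

{"fn": "move_arm", "kwargs": {"motion": [[[0,0,0.07],[0,0,0],0],[[0,0,0.07],[0,0,0],0],[[0,0,-0.2],[0,0,0],0],[[0,0,-0.55],[0,0,0],0],[[0,0,-0.9],[0,0,0],0],[[0,0,-1.2],[0,0,0],0],[[0,0,-1.4],[0,0,0],0],[[0,0,-1.4],[0,0,0],0],[[0,0,-1.4],[0,0,0],0],[[0,0,-1.4],[0,0,0],0]]}}

```text
time_s: 10.0
eef_pos: [0.6052, 0.1914, 0.2559]
eef_rot: [-0.001, 0.0, 1.0, -0.0]
wrist_force: [-0.8, -0.4, -1.3]
opening: 0.173
```

{"fn": "move_arm", "kwargs": {"motion": [[[0,0,0.3],[0,0,0],0],[[0,0,0.65],[0,0,0],0],[[0,0,1.0],[0,0,0],0],[[0,0,1.25],[0,0,0],0],[[0,0,1.4],[0,0,0],0],[[0,0,1.47],[0,0,0],0],[[0,0,1.47],[0,0,0],0],[[0,0,1.47],[0,0,0],0],[[0,0,1.47],[0,0,0],0]]}}

```text
time_s: 11.12
eef_pos: [0.6061, 0.1916, 0.1696]
eef_rot: [0.001, 0.0, 1.0, 0.0]
wrist_force: [0.5, -0.0, -1.1]
opening: 0.174
```

Run:
```python
from h import *
o=monitor.get_obs();print(o["eef_pos"],o["eef_rot"],o["wrist_force"],o["opening"],o["time_s"])
```

```text
[0.60611293 0.19156656 0.16956855] [6.21545387e-04 2.51363221e-04 9.99999773e-01 6.74813359e-05] [ 0.45622462 -0.03606841 -1.07847601] 0.17444554716239083 11.125
```

{"fn": "move_arm", "kwargs": {"motion": [[[0,0,-0.3],[0,0,0],0],[[0,0,-0.7],[0,0,0],0],[[0,0,-1.1],[0,0,0],0],[[0,0,-1.5],[0,0,0],0],[[0,0,-1.9],[0,0,0],0],[[0,0,-2.3],[0,0,0],0],[[0,0,-2.6],[0,0,0],0],[[0,0,-2.75],[0,0,0],0],[[0,0,-2.75],[0,0,0],0]]}}

```text
time_s: 12.25
eef_pos: [0.6059, 0.1915, 0.3345]
eef_rot: [0.001, 0.0, 1.0, 0.0]
wrist_force: [-0.0, -0.3, -0.9]
opening: 0.177
```

{"fn": "move_arm", "kwargs": {"motion": [[[0.15,-0.5,0],[0,0,0],0],[[0.35,-1.15,0],[0,0,0],0],[[0.55,-1.8,0],[0,0,0],0],[[0.75,-2.45,0],[0,0,0],0],[[0.95,-3.1,0],[0,0,0],0],[[1.15,-3.75,0],[0,0,0],0],[[1.35,-4.4,0],[0,0,0],0],[[1.53,-4.95,0],[0,0,0],0],[[1.53,-4.95,0],[0,0,0],0],[[1.53,-4.95,0],[0,0,0],0]]}}

```text
time_s: 13.5
eef_pos: [0.5136, -0.105, 0.3331]
eef_rot: [-0.001, 0.0, 1.0, 0.001]
wrist_force: [-0.9, 0.2, -1.7]
opening: 0.179
```

Run:
```python
from h import *
s=viewer.camera("side");t=viewer.camera("top")
o=monitor.get_obs();print(o["eef_pos"],o["eef_rot"],o["wrist_force"],o["opening"],o["time_s"])
b=o["eef_pos"]-[0,0,.044]
print("pred",(proj("side",[b,b-[0,0,.061],b-[0,0,.115],[.5139,-.1055,.14]])-[230,140])*3.75)
cv2.imwrite("pics/s7.png",cv2.resize(s[140:300,230:390],(600,600)))
```

```text
[ 0.51384892 -0.1044939   0.33336005] [-3.34139366e-04 -2.74735498e-04  9.99999852e-01  3.30362694e-04] [-0.05603736  0.44133075 -0.74765332] 0.17342347779149594 13.6
pred [[297.57130063 167.56183129]
 [290.47247422 282.55233635]
 [284.74060053 373.94532079]
 [282.55518151 428.83837665]]
```

View pics/s7.png

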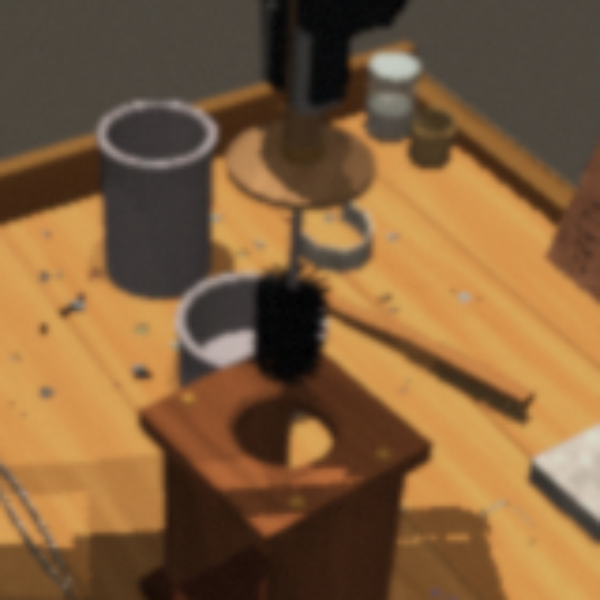

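The brush is upright over the hole, and the picture matches the lift-off one (disc at (300,165), hole at (286,432)). The beaker and dish have not moved. Lowering.

{"fn": "move_arm", "kwargs": {"motion": [[[0,-0.02,0.3],[0,0,0],0],[[0,-0.02,0.65],[0,0,0],0],[[0,-0.02,1.0],[0,0,0],0],[[0,-0.02,1.35],[0,0,0],0],[[0,-0.02,1.7],[0,0,0],0],[[0,-0.02,2.0],[0,0,0],0],[[0,-0.02,2.25],[0,0,0],0],[[0,-0.02,2.4],[0,0,0],0],[[0,-0.02,2.46],[0,0,0],0],[[0,-0.02,2.46],[0,0,0],0]]}}

```text
time_s: 14.85
eef_pos: [0.514, -0.1068, 0.1864]
eef_rot: [0.0, 0.0, 1.0, -0.0]
wrist_force: [-0.9, 0.0, -0.8]
opening: 0.173
```

{"fn": "move_arm", "kwargs": {"motion": [[[0,0,0],[0,0,0],0],[[0,0,0],[0,0,0],0]]}}

```text
time_s: 15.1
eef_pos: [0.5141, -0.1068, 0.1868]
eef_rot: [0.0, 0.0, 1.0, -0.0]
wrist_force: [-0.6, -0.4, -0.2]
opening: 0.175
```

Still about 2.5 mm above the seat, with no contact. Lowering a bit more, then releasing gently.

{"fn": "move_arm", "kwargs": {"motion": [[[0,0,0.02],[0,0,0],0],[[0,0,0.04],[0,0,0],0],[[0,0,0.04],[0,0,0],0],[[0,0,0.04],[0,0,0],25],[[0,0,0.04],[0,0,0],35],[[0,0,0.04],[0,0,0],60],[[0,0,0.04],[0,0,0],100],[[0,0,0.04],[0,0,0],100],[[0,0,0.04],[0,0,0],100],[[0,0,0.04],[0,0,0],100]]}}

```text
time_s: 16.35
eef_pos: [0.5138, -0.1067, 0.1838]
eef_rot: [0.0, 0.0, 1.0, -0.0]
wrist_force: [1.2, -0.3, 0.2]
opening: 0.999
```

{"fn": "move_arm", "kwargs": {"motion": [[[0,0,0],[0,0,0],100],[[0,0,0],[0,0,0],100],[[0,0,-0.2],[0,0,0],100],[[0,0,-0.5],[0,0,0],100],[[0,0,-0.9],[0,0,0],100],[[0,0,-1.3],[0,0,0],100],[[0,0,-1.7],[0,0,0],100],[[0,0,-2.0],[0,0,0],100],[[0,0,-2.0],[0,0,0],100]]}}

```text
time_s: 17.48
eef_pos: [0.5146, -0.107, 0.3061]
eef_rot: [0.002, 0.0, 1.0, -0.001]
wrist_force: [-0.1, 0.3, -0.4]
opening: 0.997
```

{"fn": "move_arm", "kwargs": {"motion": [[[0.5,0.8,-0.2],[0,0,0],100],[[1.0,1.6,-0.2],[0,0,0],100],[[1.2,2.4,-0.2],[0,0,0],100],[[1.2,3.2,-0.2],[0,0,0],100],[[1.2,4.0,-0.2],[0,0,0],100],[[1.2,4.8,-0.2],[0,0,0],100],[[1.2,5.5,-0.2],[0,0,0],100],[[1.2,5.5,-0.2],[0,0,0],100]]}}

```text
time_s: 18.48
eef_pos: [0.4409, 0.2256, 0.3146]
eef_rot: [-0.001, -0.002, 1.0, -0.0]
wrist_force: [-0.2, 0.4, -0.3]
opening: 0.996
```

Run:
```python
from h import *
s=viewer.camera("side");t=viewer.camera("top")
o=monitor.get_obs();print(o["eef_pos"],o["wrist_force"],o["time_s"])
g=lambda im,x,y:cv2.resize(im[y:y+150,x:x+100],(400,600),interpolation=cv2.INTER_CUBIC)
cv2.imwrite("pics/s8.png",np.hstack([g(s,250,160),g(t,305,140)]))
for n,f in(("side","s1"),("top","t1")):
    d=cv2.absdiff(cv2.imread(f"pics/{f}.png"),s if n=="side" else t).max(2)
    print(n,"diff share at brush/stand",[ (d[y0:y1,x0:x1]>40).mean().round(3) for x0,y0,x1,y1 in ([(267,212,345,333),(255,165,290,222)] if n=="side" else [(335,195,395,252),(203,158,250,205),(263,165,310,212)])])
```

```text
[0.44141193 0.22330922 0.3148384 ] [-0.15877263 -0.21109293 -1.05172795] 18.575
side diff share at brush/stand [np.float64(0.005), np.float64(0.027)]
top diff share at brush/stand [np.float64(0.006), np.float64(0.014), np.float64(0.0)]
```

View pics/s8.png

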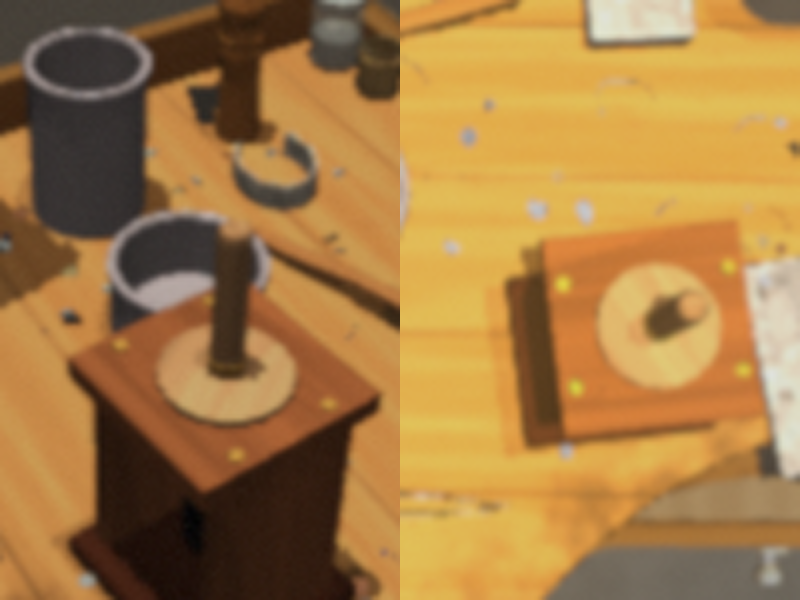

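The brush hangs upright with its disc flat and centred on the board (top crop: disc at (660,325)). Beaker and dish are where they started, and the gripper is clear.

```bash
python3 -c "
from bench import workorder
print(workorder.hand_in())"
```

```text
the job is handed in; nothing more can be done
None
```

I took the brush from its stand and scrubbed the tall beaker with it: to the bottom, up, and to the bottom again. I then hung it back in the stand and handed the job in at about 18.6 s of the 51 s allowed; no verdict was reported.

- **Strokes:** From the measured tool pose, the brush tip came to about 4–8 mm above the inside floor on both down strokes. Between them it was drawn up to about 90 mm above the floor. I took these depths from the tool pose, not from a picture of the tip inside the beaker. The upstroke itself was not photographed.
- **Forces:** Every wrist force reading I took stayed within about 3 N.
- **Final state:** The last pictures show the brush upright with its disc flat and centred on the top board. The stand, beaker and dish areas differ from the first pictures in under 3% of pixels, which I put down to shadow. The gripper is open and clear of everything.

Two things did not go exactly as commanded. The first approach move stopped about 5 cm short, and the first lowering into the stand about 2.5 mm high. I corrected both before gripping and before releasing. The two cameras' beaker positions differed by about 7 mm. I aimed between the two, and the side camera showed the brush centred over the rim before the first stroke.

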